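Box the battery pack

ROBOT

A 6-joint arm with a two-finger parallel gripper is mounted at the origin on the work surface. World frame = base frame: x ahead of the robot, y to its left, z up, the work surface at z = 0. Lengths are in m, angles in rad, forces in N, time in s.
With the tool pointing down it reaches from about 0.15 to 0.775 m from the base axis. Payload 6.1 kg.
Tool frame: the origin (TCP) lies on the centre line of the jaws, within the pads' length; the fingertips stand 25 mm ahead of it and the grasp point (between the pads) lies 6 mm ahead of it (manip.tip_extent is the distance from the TCP to the fingertips, in m); z points along the fingers, y is the direction in which the jaws open and shut (so a half turn about z gives the same grasp; the last joint's range is limited). The gripper opens to 85 mm and grips with 20 to 120 N. Pads are 22 mm wide; open, the fingers measure 114 mm over their backs; the gripper's body (76 mm by 85 mm) begins 54 mm behind the grasp point. The pads swing forward as they close: fully open they stand 13 mm farther back than shut.
Start: joints at [-1.113, 0.126, -0.04, 1.405, 0, 1.571], TCP at [0.232, -0.471, 0.256] pointing down, gripper open.
Joint ranges: [-2.72, 2.72], [-0.95, 1.95], [-1.27, 1.35], [-1.78, 2.02], [-1.46, 1.47], [-3.14, 3.14]. Speed limits (rad/s): [2.39, 2.39, 3.01, 3.14, 3.14, 3.14].

INTERFACE

Orientations are given as a unit quaternion [w, x, y, z].
In Python, from cell import manip, imaging gives the robot as it stands.
- The arm moves only by the tool servo_tool, never from a script. Its argument "plan" is a list of rows, each an object with "turn": the turn, a rotation vector about the tool's x, y, z as a fraction of full scale, a list of three; "delta_pos": the shift along the tool's x, y, z as a fraction of full scale, a list of three; "fingers": the closure, from -1 (fully open) to 1 (shut). A call has 1 to 12 rows; each row shifts and turns the commanded pose from where the row before left it, along the tool's axes as they then stand; what a row does not reach is not made up. Full scale, the value 1, is 0.02 m for a shift and 6 degrees for a turn. A row lasts 1/12 s, in which the tool goes at most 41.7 mm and 7.16 degrees, less where a joint would pass 70% of its speed; a pose out of reach is approached as far as the arm can. A call with a number of a shift or a turn outside -1 to 1 is refused whole. A call with a gripper value outside its range is refused whole. The fingers move at their own pace and stop on an object; "grip_force" is the grip in N (left out, the last holds). Time passes only in rows, so rows that do not move let the fingers close. It gives the time, the measured TCP pose, the force and the opening at its end, in the units of the state.
- manip.state(): the state, without advancing time (a new reading comes with each control period).
- imaging.snapshot(name): name is "scene" or "side" or "wrist"; returns a dict with "img" (384x512x3 uint8, blue, green, red), "z_map" (384x512 float32, m along the optical axis (not along the pixel's ray), 0 where there is no reading), "mtx" (3x3 intrinsics, pixels), "D" ([k1, k2, p1, p2, k3] as OpenCV has them; the pictures are not rectified), "camera_from_world" (4x4, takes a point from world to camera coordinates). Camera axes: x right, y up, looking along -z (the intrinsics and any distortion apply to the point x, -y, -z); pixel columns grow to the right and rows downward; lengths in m; the calibration is good to about 2 mm. A picture is of the moment at which its call begins.
- manip.job_done(): hands the job in, once; it reports no verdict.
The state is a dict: "time": time; "joint_positions": joint angles; "joint_vel": joint speeds; "tau": joint torques, N m; "tool_pos": TCP position; "tcp_rot": TCP orientation; "force": force on the tool from outside, world axes, zero at the start; "torque": the same for the moment, N m; "grip_width": opening from 0.0 (shut) to 1.0 (fully open).
Only numpy, scipy, OpenCV 4.12 (cv2) and the standard library are available. Lean on these libraries where they do the work, as an engineer would, in place of code of your own. Each camera call takes 0.05 s, during which the arm holds its last target.

TASK

Lay the battery pack flat on the floor of the larger open metal box, then close that box with the lid that fits it, the larger of the two loose lids, so that it sits level and fully down on the rim. Lower both gently rather than dropping them, and leave the smaller lid where it lies.

Things in the scene. Friction and masses are not known exactly. Their poses are not given: they have to be found in the camera images.
- case: the larger open-topped box, grey-painted metal, fixed to the bench: 160 mm (its x) by 190 mm (its y) by 60 mm high outside, walls and floor 4 mm thick, empty. Origin at the centre of its underside, z up. The smaller box near it is not used
- pack: hard-cased battery pack, a black brick with a grey band: 100 mm long (its x), 42 mm wide (its y), 36 mm high, 0.2 to 0.4 kg, lying loose and flat on the bench on the robot's side of the box. Origin at the centre of its underside, z up. May lie in any direction in the box
- lid: larger loose lid, grey metal, 176 (x) by 206 mm (y), 0.3-0.5 kg. Origin: centre of its underside. 0-12 mm up: sloping lip (7 mm play per side in the box); 12-15 mm: plate; on top a dark bar handle over the centre, 14 mm wide (x), 100 mm long (y), 40-54 mm up, open beneath, a leg at each end. Long side along the box's long side, either way round. Fully down: origin 48 mm above the box's origin
- small_lid: smaller loose lid of the same make, 112 (x) by 132 mm (y), for another, smaller box (100 by 120 by 50 mm, not used); leave it. Origin: centre of its underside; plate 12-15 mm up; bar handle 80 mm long (y), top 54 mm up
Not all that is in view belongs to the job. Several things have the shape of the pack; the one meant has the colours described above.

How it is judged:
On the way, in this order (a step that is already met when the one before it is completed fails the run):
1. the pack lies flat on the floor of the larger box, let go (x of pack in the frame of case between -0.076 and 0.076 m and y of pack in the frame of case between -0.091 and 0.091 m and z of pack in the frame of case below 0.012 m and angle between pack's own z axis and vertical below 0.17 rad and contact force between pack and the fingers below 0.1 N), for 0.2 s.
2. the larger lid is down on the box (horizontal distance between lid and case below 0.015 m and z of lid in the frame of case between 0.043 and 0.053 m and angle between lid's own z axis and vertical below 0.06 rad and angle between the x axis of lid and the x axis of case, either way round below 0.21 rad), for 0.2 s.
At the end, for the whole second after the job is handed in: the pack lies flat (within 10 degrees) on the floor of the larger box; the larger lid sits on that box, centred within 15 mm, turned within 12 degrees of it, level within 3.4 degrees and its underside 43 to 53 mm above the box's underside; both at rest (under 0.02 m/s) (all of step 2 and x of pack in the frame of case between -0.076 and 0.076 m and y of pack in the frame of case between -0.091 and 0.091 m and z of pack in the frame of case below 0.012 m and angle between pack's own z axis and vertical below 0.17 rad and linear speed of each of pack, lid below 0.02 m/s); the robot touches nothing.
It fails at once if the pack is dropped into the box (moving faster than 0.75 m/s below 50 mm above the box's underside) (horizontal distance between pack and case below 0.1 m and z of pack in the frame of case below 0.05 m and linear speed of pack above 0.75 m/s).
It fails at once if the lid is dropped on the box (moving faster than 0.75 m/s within 12 mm above its seat) (horizontal distance between lid and case below 0.05 m and z of lid in the frame of case below 0.06 m and linear speed of lid above 0.75 m/s).
It fails at once if the smaller lid is moved by more than 60 mm (distance of small_lid from where it was at the start of the episode above 0.06 m).
It also fails if it takes over 58 s, if anything falls off the work surface, if the arm or the gripper's body presses on something with over 40 N, if the wrist force passes 120 N, or if a joint passes its speed limit or range.

## Working session

There is one attempt and no reset: what is moved stays moved. The work goes in short steps, Python scripts to look and compute and a tool call to move; the robot and the scene stay as the last step left them, time stands still between calls to the robot, and variables do not carry over. Pictures are saved under pics/ and viewed, and the job is handed in when it is done.

Besides the shell and the picture viewer there is one more tool, called after "Emit:" as name(argument=value, ...), one argument or row to a line, values as JSON. servo_tool: Moves the arm, as the interface text tells. Its arguments: {"type":"object","properties":{"plan":{"type":"array","items":{"type":"object","properties":{"turn":{"type":"array","items":{"type":"number"}},"delta_pos":{"type":"array","items":{"type":"number"}},"fingers":{"type":"number"}}}},"grip_force":{"type":"number"}},"required":["plan"]}

```bash
ls; mkdir -p pics; cat > h.py <<'E'
import numpy as np,cv2
from cell import manip,imaging
def snap(n,f):
    s=imaging.snapshot(n); cv2.imwrite('pics/'+f+'.png',s['img']); np.savez('/tmp/'+f+'.npz',**s); return s
def load(f): return dict(np.load('/tmp/'+f+'.npz'))
def world(s,px):
    px=np.array(px,float).reshape(-1,2)
    n=cv2.undistortPoints(px.reshape(-1,1,2),s['mtx'],s['D']).reshape(-1,2)
    out=[]
    T=np.linalg.inv(s['camera_from_world'])
    for (u,v),(a,b) in zip(px,n):
        d=s['z_map'][int(round(v)),int(round(u))]
        out.append((T@[a*d,-b*d,-d,1])[:3])
    return np.array(out)
def onplane(s,px,z):
    px=np.array(px,float).reshape(-1,2)
    n=cv2.undistortPoints(px.reshape(-1,1,2),s['mtx'],s['D']).reshape(-1,2)
    T=np.linalg.inv(s['camera_from_world']); o=T[:3,3]; out=[]
    for a,b in n:
        d=T[:3,:3]@[a,-b,-1]; out.append(o+d*(z-o[2])/d[2])
    return np.array(out)
def cloud(s):
    v,u=np.mgrid[0:384,0:512]; px=np.stack([u,v],-1).reshape(-1,1,2).astype(float)
    n=cv2.undistortPoints(px,s['mtx'],s['D']).reshape(-1,2); d=s['z_map'].reshape(-1)
    P=np.c_[n[:,0]*d,-n[:,1]*d,-d,np.ones(len(d))]@np.linalg.inv(s['camera_from_world']).T
    P=P[:,:3]; P[d<=0]=np.nan; return P.reshape(384,512,3)
E
python3 - <<'E'
from h import *
for n in ['scene','side','wrist']: snap(n,n+'0')
import cv2
a=cv2.imread('pics/scene0.png');b=cv2.imread('pics/side0.png');
print(manip.state())
E
```

```text
pics
{'time': 0.15, 'joint_positions': array([-1.11300464e+00,  1.26297814e-01, -4.03582004e-02,  1.40539068e+00,
        1.88599217e-05,  1.57080455e+00]), 'joint_vel': array([ 0.00110564, -0.00131579,  0.00235457, -0.00076645,  0.00145807,
        0.00022828]), 'tau': array([-1.07548723e-03, -4.36277783e+01,  3.53149045e+01,  1.36837616e-02,
        7.95692404e-05,  1.91570092e-05]), 'tool_pos': array([ 0.23191854, -0.47069657,  0.25568591]), 'tcp_rot': array([-6.11014619e-04,  9.73918268e-01,  2.26898252e-01, -1.32673694e-04]), 'force': array([-0.46906302, -0.15619557,  0.65232898]), 'torque': array([ 0.01343896, -0.03791977,  0.01653547]), 'grip_width': 1.0004712426642184}
```

View pics/scene0.png

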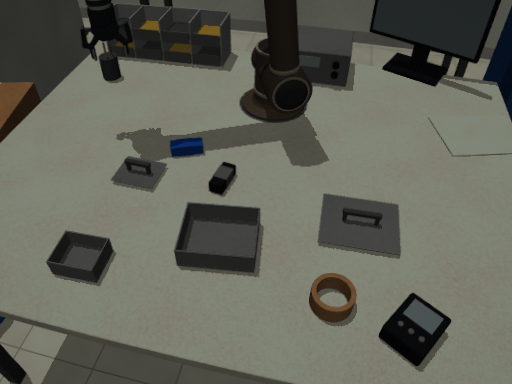

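View pics/side0.png

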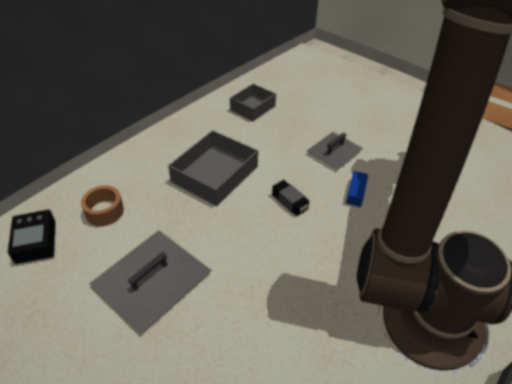

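View pics/wrist0.png

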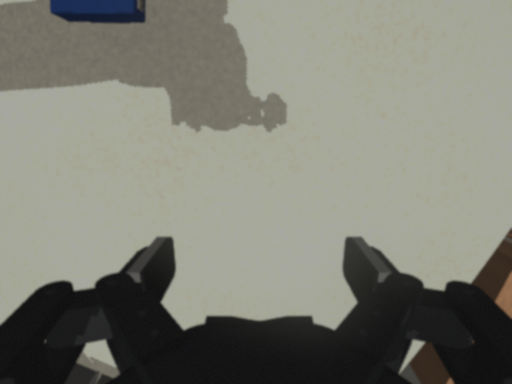

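The pack-shaped things are the blue brick at scene (187,147) and the black brick with a grey band at (223,178). The second fits the description. I'll check it in a crop, then measure.

```bash
python3 - <<'E'
from h import *
s=load('scene0');t=load('side0')
A=cv2.resize(s['img'][135:205,155:255],None,fx=5,fy=5,interpolation=2)
B=cv2.resize(t['img'][160:225,265:375],None,fx=4,fy=4,interpolation=2)
B=cv2.copyMakeBorder(B,0,max(0,A.shape[0]-B.shape[0]),0,0,0)[:A.shape[0]]
cv2.imwrite('pics/crop.png',cv2.resize(np.hstack([A,B]),(800,295)))
def rect(name,P,box,z0,z1):
    x0,x1,y0,y1=box
    Q=P[y0:y1,x0:x1].reshape(-1,3); Q=Q[(Q[:,2]>z0)&(Q[:,2]<z1)]
    print(name,len(Q),cv2.minAreaRect(Q[:,:2].astype(np.float32)*1000),'z',np.median(Q[:,2]),Q[:,2].max())
P=cloud(s);R=cloud(t)
rect('case',P,(165,270,195,280),.05,.07); rect('case',R,(160,265,125,210),.05,.07)
rect('pack',P,(200,245,155,200),.028,.05); rect('pack',R,(268,315,175,220),.028,.05)
rect('lid',P,(310,410,185,260),.008,.025);rect('lid',R,(85,215,225,335),.008,.025)
rect('lidh',P,(310,410,185,260),.045,.065);rect('lidh',R,(85,215,225,335),.045,.065)
rect('sm',P,(105,172,150,192),.008,.025)
rect('smh',P,(105,172,150,192),.045,.065)
rect('smallbox',P,(40,120,225,285),.04,.06)
rect('blue',P,(165,210,132,160),.025,.05)
E
```

```text
case 756 ((663.7211303710938, -16.775924682617188), (163.1968536376953, 187.95057678222656), 6.894106388092041) z 0.057693226128768926 0.06480035953925878
case 697 ((663.3916015625, -16.003280639648438), (163.25018310546875, 195.0738067626953), 6.597568035125732) z 0.05692869914659204 0.06310243797126691
pack 367 ((447.5792541503906, -69.53559875488281), (42.38601303100586, 101.95249938964844), 78.64959716796875) z 0.03489137078660054 0.039949988527552494
pack 532 ((442.6229248046875, -67.47940826416016), (44.27576446533203, 100.46660614013672), 79.86759948730469) z 0.035484066710579465 0.04090783277075616
lid 3632 ((524.3872680664062, 326.338134765625), (178.98855590820312, 208.713623046875), 1.366779088973999) z 0.015074040120798216 0.024451831944566016
lid 5913 ((523.6531982421875, 326.1573181152344), (179.6858673095703, 207.9499969482422), 1.0451148748397827) z 0.014729232403674408 0.02340594741435187
lidh 222 ((523.946533203125, 325.06158447265625), (17.075328826904297, 97.34295654296875), 1.6694673299789429) z 0.05260999237264946 0.057493862845055865
lidh 337 ((523.11572265625, 326.96929931640625), (18.010723114013672, 101.01508331298828), 2.648853063583374) z 0.052738315311035566 0.05712406606158116
sm 958 ((443.90277099609375, -316.76611328125), (135.63291931152344, 169.81741333007812), 88.71540069580078) z 0.014503504902978248 0.024690821538806085
smh 138 ((470.8518981933594, -318.9229736328125), (82.35480499267578, 19.2613582611084), 83.73692321777344) z 0.052186055560090594 0.05784750992564491
smallbox 553 ((799.9541015625, -330.3945007324219), (102.73851776123047, 122.59709930419922), 1.6267396211624146) z 0.04761016188168743 0.05423448632167516
blue 363 ((335.6068420410156, -214.02854919433594), (49.34442138671875, 102.2869873046875), 24.286376953125) z 0.03496093609724915 0.04130125930188311
```

View pics/crop.png

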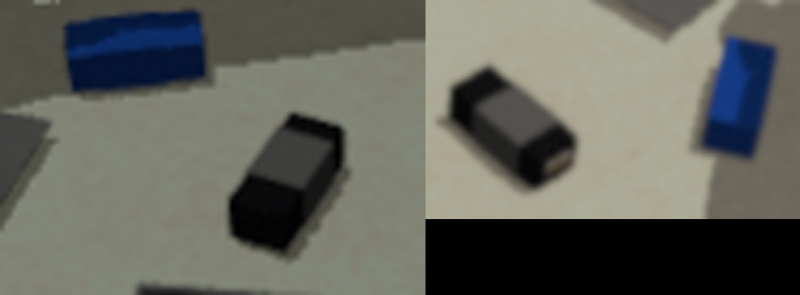

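Confirmed: the black brick with a grey band is the pack (scene (223,178), side (291,197)), and the blue one is a decoy. First move is a wrist turn, which also tells me the sign of joint 6.

Emit:
servo_tool(
  plan=[
    {"turn":[0,0,-1],"delta_pos":[0,0,0],"fingers":-1},
    {"turn":[0,0,-1],"delta_pos":[0,0,0],"fingers":-1},
    {"turn":[0,0,-1],"delta_pos":[0,0,0],"fingers":-1},
    {"turn":[0,0,-1],"delta_pos":[0,0,0],"fingers":-1},
    {"turn":[0,0,-1],"delta_pos":[0,0,0],"fingers":-1},
    {"turn":[0,0,-1],"delta_pos":[0,0,0],"fingers":-1},
  ],
  grip_force=40,
)

```text
time: 0.65
tool_pos: [0.232, -0.4708, 0.2559]
tcp_rot: [-0.0, 0.855, 0.519, 0.0]
force: [-0.4, 0.2, -0.3]
grip_width: 1.002
```

```bash
cat > st.py <<'E'
from h import *
from scipy.spatial.transform import Rotation as Ro
import sys
s=manip.state(); q=s['tcp_rot']; R=Ro.from_quat([q[1],q[2],q[3],q[0]])
M=R.as_matrix()
print('t',s['time'],'pos',s['tool_pos'].round(4),'yaw_y',np.degrees(np.arctan2(M[1,1],M[0,1])).round(2),'tilt xy of z',M[:2,2].round(4),'j',s['joint_positions'].round(3),'F',s['force'].round(1),'w',round(s['grip_width'],3))
if len(sys.argv)>4:
    g=np.array([float(a) for a in sys.argv[1:4]]); yaw=np.radians(float(sys.argv[4]))
    y=np.array([np.cos(yaw),np.sin(yaw),0]);z=np.array([0,0,-1.]);G=np.c_[np.cross(y,z),y,z]
    print('turn units',((R.inv()*Ro.from_matrix(G)).as_rotvec(degrees=True)/6).round(2),'shift now',(M.T@(g-s['tool_pos'])/.02).round(2),'shift after turn',(G.T@(g-s['tool_pos'])/.02).round(2))
E
python3 st.py 0.445 -0.0685 0.16 79
```

```text
t 0.65 pos [ 0.232  -0.4708  0.2559] yaw_y -27.47 tilt xy of z [-0.0003  0.0007] j [-1.113  0.126 -0.04   1.405  0.     0.937] F [-0.4  0.2 -0.3] w 1.002
turn units [ 0.000e+00 -1.000e-02 -1.775e+01] shift now [22.76  0.17  4.81] shift after turn [-6.62 21.78  4.8 ]
```

Emit:
servo_tool(
  plan=[
    {"turn":[0,0,0],"delta_pos":[1,0,0.1],"fingers":-1},
    {"turn":[0,0,0],"delta_pos":[1,0,0.1],"fingers":-1},
    {"turn":[0,0,0],"delta_pos":[1,0,0.1],"fingers":-1},
    {"turn":[0,0,0],"delta_pos":[1,0,0.1],"fingers":-1},
    {"turn":[0,0,0],"delta_pos":[1,0,0.1],"fingers":-1},
    {"turn":[0,0,0],"delta_pos":[1,0,0.1],"fingers":-1},
    {"turn":[0,0,0],"delta_pos":[1,0,0.1],"fingers":-1},
    {"turn":[0,0,0],"delta_pos":[1,0,0.1],"fingers":-1},
    {"turn":[0,0,0],"delta_pos":[1,0,0.1],"fingers":-1},
    {"turn":[0,0,0],"delta_pos":[1,0,0.1],"fingers":-1},
    {"turn":[0,0,0],"delta_pos":[1,0,0.1],"fingers":-1},
  ],
)

```text
time: 1.57
tool_pos: [0.3347, -0.2753, 0.234]
tcp_rot: [-0.0, 0.856, 0.517, -0.0]
force: [-0.2, 0.4, 0.0]
grip_width: 1.001
```

Emit:
servo_tool(
  plan=[
    {"turn":[0,0,0],"delta_pos":[1,0,0.1],"fingers":-1},
    {"turn":[0,0,0],"delta_pos":[1,0,0.1],"fingers":-1},
    {"turn":[0,0,0],"delta_pos":[1,0,0.1],"fingers":-1},
    {"turn":[0,0,0],"delta_pos":[1,0,0.1],"fingers":-1},
    {"turn":[0,0,0],"delta_pos":[1,0,0.1],"fingers":-1},
    {"turn":[0,0,0],"delta_pos":[1,0,0.1],"fingers":-1},
    {"turn":[0,0,0],"delta_pos":[1,0,0.1],"fingers":-1},
    {"turn":[0,0,0],"delta_pos":[1,0,0.1],"fingers":-1},
    {"turn":[0,0,0],"delta_pos":[1,0,0.1],"fingers":-1},
    {"turn":[0,0,0],"delta_pos":[1,0,0.1],"fingers":-1},
    {"turn":[0,0,0],"delta_pos":[0.75,0,0.1],"fingers":-1},
  ],
)

```text
time: 2.48
tool_pos: [0.4351, -0.0847, 0.212]
tcp_rot: [-0.0, 0.856, 0.517, -0.0]
force: [0.9, -0.8, -0.3]
grip_width: 1.0
```

Emit:
servo_tool(
  plan=[
    {"turn":[0,0,-1],"delta_pos":[0,0,0.1],"fingers":-1},
    {"turn":[0,0,-1],"delta_pos":[0,0,0.1],"fingers":-1},
    {"turn":[0,0,-1],"delta_pos":[0,0,0.1],"fingers":-1},
    {"turn":[0,0,-1],"delta_pos":[0,0,0.1],"fingers":-1},
    {"turn":[0,0,-1],"delta_pos":[0,0,0.1],"fingers":-1},
    {"turn":[0,0,-1],"delta_pos":[0,0,0.1],"fingers":-1},
    {"turn":[0,0,-1],"delta_pos":[0,0,0.1],"fingers":-1},
    {"turn":[0,0,-1],"delta_pos":[0,0,0.1],"fingers":-1},
    {"turn":[0,0,-1],"delta_pos":[0,0,0.1],"fingers":-1},
    {"turn":[0,0,-1],"delta_pos":[0,0,0.1],"fingers":-1},
    {"turn":[0,0,-1],"delta_pos":[0,0,0.1],"fingers":-1},
    {"turn":[0,0,-1],"delta_pos":[0,0,0.1],"fingers":-1},
  ],
)

```text
time: 3.48
tool_pos: [0.4345, -0.086, 0.1879]
tcp_rot: [-0.0, 0.387, 0.922, -0.0]
force: [-0.4, -0.3, 0.3]
grip_width: 1.002
```

Emit:
servo_tool(
  plan=[
    {"turn":[0,0,-1],"delta_pos":[0,0,0.2],"fingers":-1},
    {"turn":[0,0,-1],"delta_pos":[0,0,0.2],"fingers":-1},
    {"turn":[0,0,-1],"delta_pos":[0,0,0.2],"fingers":-1},
    {"turn":[0,0,-1],"delta_pos":[0,0,0.2],"fingers":-1},
    {"turn":[0,0,-1],"delta_pos":[0,0,0.2],"fingers":-1},
    {"turn":[0,0,-0.75],"delta_pos":[0,0,0.2],"fingers":-1},
    {"turn":[0,0,0],"delta_pos":[0,0,0],"fingers":-1},
  ],
)

```text
time: 4.07
tool_pos: [0.4341, -0.0859, 0.1633]
tcp_rot: [-0.001, 0.097, 0.995, 0.0]
force: [-0.1, 0.3, -0.3]
grip_width: 0.998
```

```bash
python3 st.py 0.445 -0.0685 0.15 79; python3 -c "
from h import *
s=snap('wrist','w1')
P=cloud(s); Q=P.reshape(-1,3)
m=(Q[:,2]>.03)&(Q[:,2]<.042)&(abs(Q[:,0]-.445)<.08)&(abs(Q[:,1]+.0685)<.07)
print(m.sum(),cv2.minAreaRect((Q[m][:,:2]*1000).astype(np.float32)))"
```

```text
t 4.0667 pos [ 0.4341 -0.0859  0.1633] yaw_y 78.84 tilt xy of z [-0.0017  0.0003] j [-1.950e-01 -1.100e-02 -3.890e-01  1.194e+00 -0.000e+00 -1.000e-03] F [-0.1  0.3 -0.3] w 0.998
turn units [-0.   -0.02 -0.03] shift now [-0.37  0.96  0.67] shift after turn [-0.37  0.96  0.67]
4923 ((444.7034912109375, -67.08290100097656), (42.59390640258789, 99.97881317138672), 79.70599365234375)
```

View pics/w1.png

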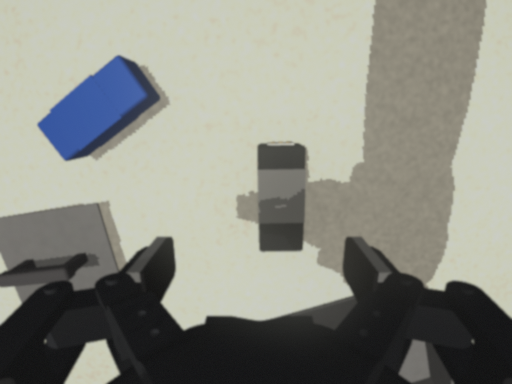

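The wrist view shows the pack at (282,197) between the jaws, at x = 0.4447, y = -0.0675. Aligning and descending.

Emit:
servo_tool(
  plan=[
    {"turn":[0,0,-0.1],"delta_pos":[-0.3,0.6,0.2],"fingers":-1},
    {"turn":[0,0,0],"delta_pos":[-0.1,0.4,0.4],"fingers":-1},
    {"turn":[0,0,0],"delta_pos":[0,0,0.8],"fingers":-1},
    {"turn":[0,0,0],"delta_pos":[0,0,0.8],"fingers":-1},
    {"turn":[0,0,0],"delta_pos":[0,0,0.8],"fingers":-1},
    {"turn":[0,0,0],"delta_pos":[0,0,0.8],"fingers":-1},
    {"turn":[0,0,0],"delta_pos":[0,0,0],"fingers":-1},
  ],
)

```text
time: 4.7
tool_pos: [0.4444, -0.0673, 0.0852]
tcp_rot: [-0.003, 0.094, 0.996, 0.0]
force: [-0.1, -0.6, -0.6]
grip_width: 0.996
```

```bash
python3 st.py 0.4447 -0.0675 0.030 79.3
```

```text
t 4.7 pos [ 0.4444 -0.0673  0.0852] yaw_y 79.26 tilt xy of z [-0.005   0.0008] j [-0.15   0.049 -0.507  1.02   0.     0.037] F [-0.1 -0.6 -0.6] w 0.996
turn units [-0.   -0.05 -0.01] shift now [-0.03 -0.    2.76] shift after turn [-0.02 -0.    2.76]
```

Emit:
servo_tool(
  plan=[
    {"turn":[0,-0.05,0],"delta_pos":[0,0,0.7],"fingers":-1},
    {"turn":[0,0,0],"delta_pos":[0,0,0.7],"fingers":-1},
    {"turn":[0,0,0],"delta_pos":[0,0,0.7],"fingers":-1},
    {"turn":[0,0,0],"delta_pos":[0,0,0.6],"fingers":-1},
    {"turn":[0,0,0],"delta_pos":[0,0,0],"fingers":0},
    {"turn":[0,0,0],"delta_pos":[0,0,0],"fingers":1},
    {"turn":[0,0,0],"delta_pos":[0,0,0],"fingers":1},
    {"turn":[0,0,0],"delta_pos":[0,0,0],"fingers":1},
    {"turn":[0,0,0],"delta_pos":[0,0,0],"fingers":1},
    {"turn":[0,0,0],"delta_pos":[0,0,0],"fingers":1},
    {"turn":[0,0,0],"delta_pos":[0,0,0],"fingers":1},
    {"turn":[0,0,0],"delta_pos":[0,0,0],"fingers":1},
  ],
  grip_force=50,
)

```text
time: 5.7
tool_pos: [0.4476, -0.0681, 0.0356]
tcp_rot: [0.004, 0.093, 0.996, -0.0]
force: [-0.1, 0.3, 6.0]
grip_width: 0.483
```

```bash
python3 st.py 0.4447 -0.0675 0.030 79.3
```

```text
t 5.7 pos [ 0.4476 -0.0681  0.0356] yaw_y 79.32 tilt xy of z [ 0.0076 -0.0012] j [-0.151  0.088 -0.584  0.891 -0.     0.036] F [-0.1  0.3  6. ] w 0.483
turn units [0.   0.07 0.  ] shift now [0.15 0.   0.28] shift after turn [0.15 0.   0.28]
```

Gripped, 41 mm opening. Lifting.

Emit:
servo_tool(
  plan=[
    {"turn":[0,0.07,0],"delta_pos":[0,0,-0.4],"fingers":1},
    {"turn":[0,0,0],"delta_pos":[0,0,-0.8],"fingers":1},
    {"turn":[0,0,0],"delta_pos":[0,0,-0.8],"fingers":1},
    {"turn":[0,0,0],"delta_pos":[0,0,-0.8],"fingers":1},
    {"turn":[0,0,0],"delta_pos":[0,0,-0.8],"fingers":1},
    {"turn":[0,0,0],"delta_pos":[0,0,-0.8],"fingers":1},
    {"turn":[0,0,0],"delta_pos":[0,0,-0.8],"fingers":1},
    {"turn":[0,0,0],"delta_pos":[0,0,-0.4],"fingers":1},
    {"turn":[0,0,0],"delta_pos":[0,0,0],"fingers":1},
  ],
)

```text
time: 6.45
tool_pos: [0.4477, -0.0682, 0.148]
tcp_rot: [0.0, 0.093, 0.996, -0.0]
force: [-0.1, -0.4, -3.6]
grip_width: 0.479
```

```bash
python3 st.py 0.6635 -0.0165 0.14 97
```

```text
t 6.45 pos [ 0.4477 -0.0682  0.148 ] yaw_y 79.32 tilt xy of z [ 0.0009 -0.0001] j [-0.151  0.013 -0.4    1.157  0.     0.035] F [-0.1 -0.4 -3.6] w 0.479
turn units [-0.    0.01 -2.95] shift now [-10.12   4.54   0.41] shift after turn [-11.02   1.25   0.4 ]
```

Emit:
servo_tool(
  plan=[
    {"turn":[0,0,0],"delta_pos":[-0.5,0.2,0],"fingers":1},
    {"turn":[0,0,0],"delta_pos":[-0.9,0.4,0],"fingers":1},
    {"turn":[0,0,0],"delta_pos":[-0.9,0.4,0],"fingers":1},
    {"turn":[0,0,0],"delta_pos":[-0.9,0.4,0],"fingers":1},
    {"turn":[0,0,0],"delta_pos":[-0.9,0.4,0],"fingers":1},
    {"turn":[0,0,0],"delta_pos":[-0.9,0.4,0],"fingers":1},
    {"turn":[0,0,0],"delta_pos":[-0.9,0.4,0],"fingers":1},
    {"turn":[0,0,0],"delta_pos":[-0.9,0.4,0],"fingers":1},
    {"turn":[0,0,0],"delta_pos":[-0.9,0.4,0],"fingers":1},
    {"turn":[0,0,0],"delta_pos":[-0.9,0.4,0],"fingers":1},
    {"turn":[0,0,0],"delta_pos":[-0.9,0.4,0],"fingers":1},
    {"turn":[0,0,0],"delta_pos":[-0.6,0.3,0],"fingers":1},
  ],
)

```text
time: 7.45
tool_pos: [0.6635, -0.0162, 0.1432]
tcp_rot: [-0.002, 0.093, 0.996, 0.0]
force: [-0.8, 0.4, -2.7]
grip_width: 0.48
```

Emit:
servo_tool(
  plan=[
    {"turn":[0,0,-0.7],"delta_pos":[0,0,0.2],"fingers":1},
    {"turn":[0,0,-0.8],"delta_pos":[0,0,0.2],"fingers":1},
    {"turn":[0,0,-0.8],"delta_pos":[0,0,0],"fingers":1},
    {"turn":[0,0,-0.7],"delta_pos":[0,0,0],"fingers":1},
    {"turn":[0,0,0],"delta_pos":[0,0,0],"fingers":1},
  ],
)

```text
time: 7.87
tool_pos: [0.6618, -0.0166, 0.1354]
tcp_rot: [-0.002, -0.065, 0.998, 0.0]
force: [-0.3, 0.3, -3.1]
grip_width: 0.482
```

```bash
python3 st.py 0.6635 -0.0165 0.041 97; python3 -c "
from h import *
snap('scene','s2');snap('wrist','w2')"
```

```text
t 7.8667 pos [ 0.6618 -0.0166  0.1354] yaw_y 97.44 tilt xy of z [-0.005   0.0006] j [-0.025  0.411  0.069  1.233  0.    -0.155] F [-0.3  0.3 -3.1] w 0.482
turn units [ 0.01 -0.05  0.07] shift now [-0.11 -0.01  4.72] shift after turn [-0.08 -0.    4.72]
```

View pics/s2.png

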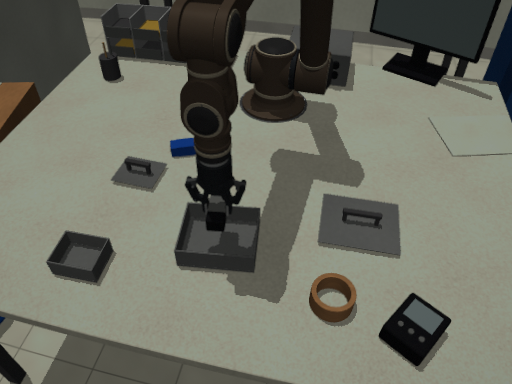

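View pics/w2.png

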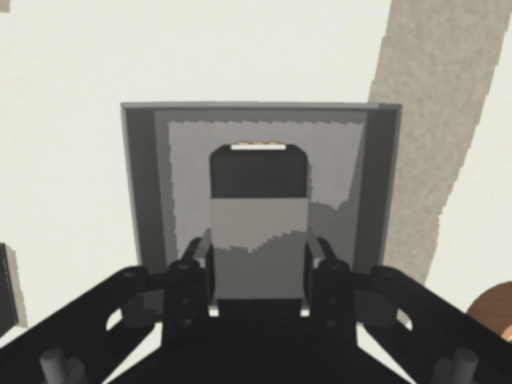

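The pack hangs above the box, centred and parallel to it (wrist view (260,220) within rim columns 122–400). Lowering.

Emit:
servo_tool(
  plan=[
    {"turn":[0,-0.05,0.07],"delta_pos":[-0.1,0,0.3],"fingers":1},
    {"turn":[0,0,0],"delta_pos":[0,0,0.5],"fingers":1},
    {"turn":[0,0,0],"delta_pos":[0,0,0.5],"fingers":1},
    {"turn":[0,0,0],"delta_pos":[0,0,0.5],"fingers":1},
    {"turn":[0,0,0],"delta_pos":[0,0,0.5],"fingers":1},
    {"turn":[0,0,0],"delta_pos":[0,0,0.5],"fingers":1},
    {"turn":[0,0,0],"delta_pos":[0,0,0.5],"fingers":1},
    {"turn":[0,0,0],"delta_pos":[0,0,0.5],"fingers":1},
    {"turn":[0,0,0],"delta_pos":[0,0,0.3],"fingers":1},
    {"turn":[0,0,0],"delta_pos":[0,0,0],"fingers":1},
  ],
)

```text
time: 8.8
tool_pos: [0.6631, -0.0166, 0.0538]
tcp_rot: [0.0, -0.06, 0.998, 0.001]
force: [-0.4, 1.1, -3.0]
grip_width: 0.482
```

```bash
python3 st.py 0.6635 -0.0165 0.040 97
```

```text
t 8.8 pos [ 0.6631 -0.0166  0.0538] yaw_y 96.91 tilt xy of z [0.0003 0.0011] j [-2.600e-02  4.480e-01 -6.000e-02  1.062e+00  1.000e-03 -1.460e-01] F [-0.4  1.1 -3. ] w 0.482
turn units [ 0.01  0.   -0.02] shift now [-0.02  0.    0.69] shift after turn [-0.02  0.    0.69]
```

Emit:
servo_tool(
  plan=[
    {"turn":[0,0,0],"delta_pos":[0,0,0.3],"fingers":1},
    {"turn":[0,0,0],"delta_pos":[0,0,0.2],"fingers":1},
    {"turn":[0,0,0],"delta_pos":[0,0,0.1],"fingers":1},
    {"turn":[0,0,0],"delta_pos":[0,0,0.1],"fingers":1},
    {"turn":[0,0,0],"delta_pos":[0,0,0],"fingers":1},
  ],
)

```text
time: 9.22
tool_pos: [0.6641, -0.0166, 0.0416]
tcp_rot: [0.001, -0.06, 0.998, 0.0]
force: [-0.1, -0.4, -3.7]
grip_width: 0.483
```

```bash
python3 st.py 0.6635 -0.0165 0.040 97
```

```text
t 9.2167 pos [ 0.6641 -0.0166  0.0416] yaw_y 96.91 tilt xy of z [0.0029 0.0011] j [-2.500e-02  4.560e-01 -7.700e-02  1.036e+00  1.000e-03 -1.460e-01] F [-0.1 -0.4 -3.7] w 0.483
turn units [ 0.01  0.03 -0.01] shift now [0.03 0.01 0.08] shift after turn [0.03 0.01 0.08]
```

Emit:
servo_tool(
  plan=[
    {"turn":[0,0,0],"delta_pos":[0,0,0.1],"fingers":1},
    {"turn":[0,0,0],"delta_pos":[0,0,0],"fingers":1},
    {"turn":[0,0,0],"delta_pos":[0,0,0],"fingers":1},
  ],
)

```text
time: 9.47
tool_pos: [0.6643, -0.0166, 0.04]
tcp_rot: [0.002, -0.06, 0.998, 0.0]
force: [-0.3, 0.1, -2.1]
grip_width: 0.481
```

```bash
python3 st.py 0.6635 -0.0165 0.040 97
```

```text
t 9.4667 pos [ 0.6643 -0.0166  0.04  ] yaw_y 96.91 tilt xy of z [0.0034 0.001 ] j [-2.500e-02  4.570e-01 -7.900e-02  1.032e+00  1.000e-03 -1.460e-01] F [-0.3  0.1 -2.1] w 0.481
turn units [ 0.01  0.03 -0.02] shift now [0.04 0.01 0.  ] shift after turn [0.04 0.01 0.  ]
```

Emit:
servo_tool(
  plan=[
    {"turn":[0,0,0],"delta_pos":[0,0,0.05],"fingers":1},
    {"turn":[0,0,0],"delta_pos":[0,0,0],"fingers":0},
    {"turn":[0,0,0],"delta_pos":[0,0,0],"fingers":-0.5},
    {"turn":[0,0,0],"delta_pos":[0,0,0],"fingers":-0.8},
    {"turn":[0,0,0],"delta_pos":[0,0,0],"fingers":-0.8},
    {"turn":[0,0,0],"delta_pos":[0,0,0],"fingers":-0.8},
    {"turn":[0,0,0],"delta_pos":[0,0,0],"fingers":-0.8},
    {"turn":[0,0,0],"delta_pos":[0,0,0],"fingers":-0.8},
  ],
)

```text
time: 10.13
tool_pos: [0.6642, -0.0166, 0.0389]
tcp_rot: [0.002, -0.06, 0.998, 0.0]
force: [-0.4, 0.5, 0.8]
grip_width: 0.896
```

Emit:
servo_tool(
  plan=[
    {"turn":[0,0,0],"delta_pos":[0,0,-0.3],"fingers":-0.8},
    {"turn":[0,0,0],"delta_pos":[0,0,-0.8],"fingers":-0.8},
    {"turn":[0,0,0],"delta_pos":[0,0,-1],"fingers":-0.8},
    {"turn":[0,0,0],"delta_pos":[0,0,-1],"fingers":-0.8},
    {"turn":[0,0,0],"delta_pos":[0,0,-1],"fingers":-0.8},
    {"turn":[0,0,0],"delta_pos":[0,0,-1],"fingers":-0.8},
    {"turn":[0,0,0],"delta_pos":[0,0,-1],"fingers":-0.8},
    {"turn":[0,0,0],"delta_pos":[0,0,-1],"fingers":-0.8},
    {"turn":[0,0,0],"delta_pos":[0,0,-0.5],"fingers":-1},
    {"turn":[0,0,0],"delta_pos":[0,0,0],"fingers":-1},
  ],
)

```text
time: 10.97
tool_pos: [0.6649, -0.0168, 0.1941]
tcp_rot: [0.004, -0.06, 0.998, 0.0]
force: [-0.3, -0.4, -0.1]
grip_width: 0.994
```

```bash
python3 -c "
from h import *
s=snap('wrist','w3')
P=cloud(s);Q=P.reshape(-1,3)
m=(Q[:,2]>.03)&(Q[:,2]<.048)&(abs(Q[:,0]-.664)<.06)&(abs(Q[:,1]+.0166)<.06)
print(m.sum(),cv2.minAreaRect((Q[m][:,:2]*1000).astype(np.float32)),np.median(Q[m][:,2]))
m=(Q[:,2]>.052)&(Q[:,2]<.068)&(abs(Q[:,0]-.664)<.12)&(abs(Q[:,1]+.0166)<.12)
print(m.sum(),cv2.minAreaRect((Q[m][:,:2]*1000).astype(np.float32)))
"; python3 st.py 0.524 0.3265 0.2 181.8
```

```text
4240 ((661.060302734375, -16.840187072753906), (101.5011978149414, 42.193389892578125), 7.705193519592285) 0.03930654372381895
3976 ((664.189453125, -14.790367126464844), (159.7185821533203, 190.849365234375), 7.0560302734375)
t 11.0167 pos [ 0.6643 -0.0168  0.1921] yaw_y 96.91 tilt xy of z [0.0056 0.001 ] j [-2.60e-02  3.95e-01  1.70e-01  1.34e+00  1.00e-03 -1.46e-01] F [-0.2  0.1 -0.8] w 0.999
turn units [ -0.04   0.05 -14.15] shift now [ 4.9  17.88 -0.42] shift after turn [-17.38   6.47  -0.4 ]
```

View pics/w3.png

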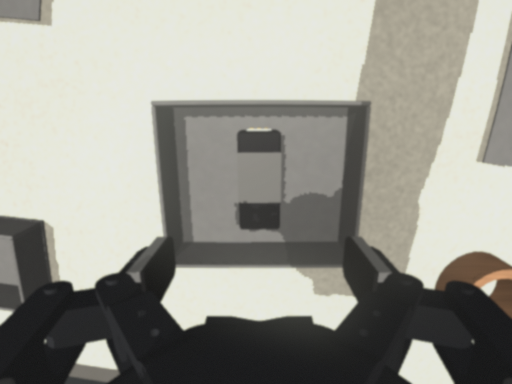

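The pack lies flat in the box (wrist view (259,180); its top is at 0.039 m, expected 0.040). Going to the larger lid.

Emit:
servo_tool(
  plan=[
    {"turn":[0,0,0],"delta_pos":[0.2,0.8,0],"fingers":-1},
    {"turn":[0,0,0],"delta_pos":[0.27,0.98,0],"fingers":-1},
    {"turn":[0,0,0],"delta_pos":[0.27,0.98,0],"fingers":-1},
    {"turn":[0,0,0],"delta_pos":[0.27,0.98,0],"fingers":-1},
    {"turn":[0,0,0],"delta_pos":[0.27,0.98,0],"fingers":-1},
    {"turn":[0,0,0],"delta_pos":[0.27,0.98,0],"fingers":-1},
    {"turn":[0,0,0],"delta_pos":[0.27,0.98,0],"fingers":-1},
    {"turn":[0,0,0],"delta_pos":[0.27,0.98,0],"fingers":-1},
    {"turn":[0,0,0],"delta_pos":[0.27,0.98,0],"fingers":-1},
  ],
)

```text
time: 11.77
tool_pos: [0.5944, 0.1504, 0.1888]
tcp_rot: [0.0, -0.06, 0.998, 0.0]
force: [-0.0, 0.6, -0.6]
grip_width: 1.007
```

Emit:
servo_tool(
  plan=[
    {"turn":[0,0,0],"delta_pos":[0.27,0.98,0],"fingers":-1},
    {"turn":[0,0,0],"delta_pos":[0.27,0.98,0],"fingers":-1},
    {"turn":[0,0,0],"delta_pos":[0.27,0.98,0],"fingers":-1},
    {"turn":[0,0,0],"delta_pos":[0.27,0.98,0],"fingers":-1},
    {"turn":[0,0,0],"delta_pos":[0.27,0.98,0],"fingers":-1},
    {"turn":[0,0,0],"delta_pos":[0.27,0.98,0],"fingers":-1},
    {"turn":[0,0,0],"delta_pos":[0.27,0.98,0],"fingers":-1},
    {"turn":[0,0,0],"delta_pos":[0.27,0.98,0],"fingers":-1},
    {"turn":[0,0,0],"delta_pos":[0.27,0.98,0],"fingers":-1},
    {"turn":[0,0,0],"delta_pos":[0.1,0.4,0],"fingers":-1},
  ],
)

```text
time: 12.6
tool_pos: [0.5215, 0.3281, 0.1889]
tcp_rot: [0.0, -0.061, 0.998, 0.0]
force: [-0.0, 0.3, -0.5]
grip_width: 0.995
```

Emit:
servo_tool(
  plan=[
    {"turn":[0,0,-1],"delta_pos":[0,0,0],"fingers":-1},
    {"turn":[0,0,-1],"delta_pos":[0,0,0],"fingers":-1},
    {"turn":[0,0,-1],"delta_pos":[0,0,0],"fingers":-1},
    {"turn":[0,0,-1],"delta_pos":[0,0,0],"fingers":-1},
    {"turn":[0,0,-1],"delta_pos":[0,0,0],"fingers":-1},
    {"turn":[0,0,-1],"delta_pos":[0,0,0],"fingers":-1},
    {"turn":[0,0,-1],"delta_pos":[0,0,0],"fingers":-1},
    {"turn":[0,0,-1],"delta_pos":[0,0,0],"fingers":-1},
    {"turn":[0,0,-1],"delta_pos":[0,0,0],"fingers":-1},
    {"turn":[0,0,-1],"delta_pos":[0,0,0],"fingers":-1},
    {"turn":[0,0,-1],"delta_pos":[0,0,0],"fingers":-1},
    {"turn":[0,0,-1],"delta_pos":[0,0,0],"fingers":-1},
  ],
)

```text
time: 13.6
tool_pos: [0.523, 0.3256, 0.1894]
tcp_rot: [0.0, -0.637, 0.771, -0.001]
force: [-0.4, 0.4, 0.3]
grip_width: 1.002
```

Emit:
servo_tool(
  plan=[
    {"turn":[0,0,-1],"delta_pos":[0,0,0],"fingers":-1},
    {"turn":[0,0,-1],"delta_pos":[0,0,0],"fingers":-1},
    {"turn":[0,0,0],"delta_pos":[0,0,0],"fingers":-1},
  ],
)

```text
time: 13.85
tool_pos: [0.5231, 0.3256, 0.1895]
tcp_rot: [-0.0, 0.714, -0.701, 0.001]
force: [0.7, 0.4, -0.2]
grip_width: 1.004
```

```bash
python3 -c "
from h import *
s=snap('wrist','w4')
P=cloud(s);Q=P.reshape(-1,3)
m=(Q[:,2]>.048)&(Q[:,2]<.062)&(abs(Q[:,0]-.524)<.09)&(abs(Q[:,1]-.3265)<.09)
print(m.sum(),cv2.minAreaRect((Q[m][:,:2]*1000).astype(np.float32)),np.median(Q[m][:,2]))
m=(Q[:,2]>.008)&(Q[:,2]<.022)&(abs(Q[:,0]-.524)<.15)&(abs(Q[:,1]-.3265)<.15)
print(m.sum(),cv2.minAreaRect((Q[m][:,:2]*1000).astype(np.float32)))
"; python3 st.py 0.524 0.3265 0.055 181.8
```

```text
1533 ((525.015625, 327.81634521484375), (13.602575302124023, 98.98577117919922), 1.263471007347107) 0.05287738554475169
29638 ((524.3591918945312, 328.19366455078125), (176.82733154296875, 205.73104858398438), 1.1058220863342285)
t 13.9 pos [0.5231 0.3257 0.1897] yaw_y -179.22 tilt xy of z [0.0016 0.    ] j [ 5.570e-01  3.040e-01  3.800e-02  1.303e+00 -1.000e-03 -1.027e+00] F [-0.6 -0.5 -0.1] w 1.002
turn units [-0.02 -0.   -0.17] shift now [-0.04 -0.03  6.73] shift after turn [-0.04 -0.04  6.73]
```

View pics/w4.png

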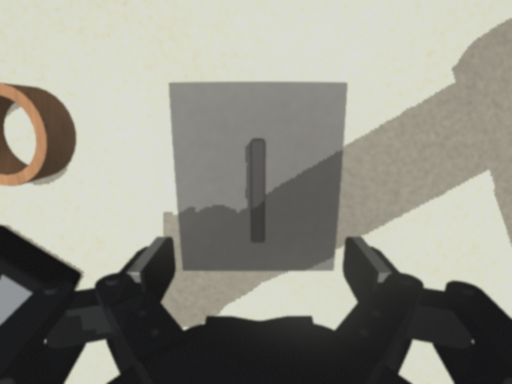

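The wrist view shows the larger lid (170–347, 82–270) with its handle at (257,190), centred between the jaws. Descending.

Emit:
servo_tool(
  plan=[
    {"turn":[0,0,-0.05],"delta_pos":[-0.1,-0.07,0.4],"fingers":-1},
    {"turn":[0,0,0],"delta_pos":[0,0,0.8],"fingers":-1},
    {"turn":[0,0,0],"delta_pos":[0,0,0.8],"fingers":-1},
    {"turn":[0,0,0],"delta_pos":[0,0,0.8],"fingers":-1},
    {"turn":[0,0,0],"delta_pos":[0,0,0.8],"fingers":-1},
    {"turn":[0,0,0],"delta_pos":[0,0,0.8],"fingers":-1},
    {"turn":[0,0,0],"delta_pos":[0,0,0.8],"fingers":-1},
    {"turn":[0,0,0],"delta_pos":[0,0,0.8],"fingers":-1},
    {"turn":[0,0,0],"delta_pos":[0,0,0.4],"fingers":-1},
    {"turn":[0,0,0],"delta_pos":[0,0,0],"fingers":-1},
  ],
)

```text
time: 14.73
tool_pos: [0.524, 0.3274, 0.0599]
tcp_rot: [0.001, 0.714, -0.7, 0.0]
force: [0.2, -0.3, 0.4]
grip_width: 1.001
```

```bash
python3 st.py 0.5245 0.3278 0.052 181.2
```

```text
t 14.7333 pos [0.524  0.3274 0.0599] yaw_y -178.86 tilt xy of z [-0.0006 -0.0013] j [ 5.590e-01  3.650e-01 -1.700e-01  1.038e+00 -1.000e-03 -1.032e+00] F [ 0.2 -0.3  0.4] w 1.001
turn units [ 0.01 -0.01 -0.01] shift now [-0.02 -0.03  0.4 ] shift after turn [-0.02 -0.03  0.4 ]
```

Emit:
servo_tool(
  plan=[
    {"turn":[0,0,0],"delta_pos":[0,-0.02,0.3],"fingers":-1},
    {"turn":[0,0,0],"delta_pos":[0,0,0.15],"fingers":-1},
    {"turn":[0,0,0],"delta_pos":[0,0,0],"fingers":0},
    {"turn":[0,0,0],"delta_pos":[0,0,0],"fingers":0.5},
    {"turn":[0,0,0],"delta_pos":[0,0,0],"fingers":1},
    {"turn":[0,0,0],"delta_pos":[0,0,0],"fingers":1},
    {"turn":[0,0,0],"delta_pos":[0,0,0],"fingers":1},
    {"turn":[0,0,0],"delta_pos":[0,0,0],"fingers":1},
    {"turn":[0,0,0],"delta_pos":[0,0,0],"fingers":1},
    {"turn":[0,0,0],"delta_pos":[0,0,0],"fingers":1},
    {"turn":[0,0,0],"delta_pos":[0,0,0],"fingers":1},
    {"turn":[0,0,0],"delta_pos":[0,0,0],"fingers":1},
  ],
  grip_force=80,
)

```text
time: 15.73
tool_pos: [0.526, 0.3284, 0.0543]
tcp_rot: [-0.002, 0.715, -0.7, 0.001]
force: [-0.8, -0.2, 5.6]
grip_width: 0.148
```

```bash
python3 st.py 0.5245 0.3278 0.052 181.2
```

```text
t 15.7333 pos [0.526  0.3284 0.0543] yaw_y -178.79 tilt xy of z [0.0037 0.0015] j [ 5.580e-01  3.690e-01 -1.770e-01  1.021e+00 -1.000e-03 -1.033e+00] F [-0.8 -0.2  5.6] w 0.148
turn units [-0.04  0.01  0.  ] shift now [0.03 0.08 0.11] shift after turn [0.03 0.08 0.11]
```

Emit:
servo_tool(
  plan=[
    {"turn":[0,0,0],"delta_pos":[0,0,-0.3],"fingers":1},
    {"turn":[0,0,0],"delta_pos":[0,0,-0.6],"fingers":1},
    {"turn":[0,0,0],"delta_pos":[0,0,-0.8],"fingers":1},
    {"turn":[0,0,0],"delta_pos":[0,0,-0.8],"fingers":1},
    {"turn":[0,0,0],"delta_pos":[0,0,-0.8],"fingers":1},
    {"turn":[0,0,0],"delta_pos":[0,0,-0.8],"fingers":1},
    {"turn":[0,0,0],"delta_pos":[0,0,-0.8],"fingers":1},
    {"turn":[0,0,0],"delta_pos":[0,0,-0.5],"fingers":1},
    {"turn":[0,0,0],"delta_pos":[0,0,0],"fingers":1},
  ],
)

```text
time: 16.48
tool_pos: [0.5264, 0.3286, 0.1646]
tcp_rot: [-0.003, 0.715, -0.7, 0.001]
force: [0.1, -0.4, -2.7]
grip_width: 0.149
```

```bash
python3 -c "
from h import *
s=snap('side','sd5')"; python3 st.py 0.664 -0.016 0.16 187
```

```text
t 16.5333 pos [0.526  0.3284 0.1629] yaw_y -178.79 tilt xy of z [0.0049 0.0021] j [ 5.590e-01  3.150e-01 -7.000e-03  1.244e+00 -1.000e-03 -1.033e+00] F [ 0.1  0.2 -3.7] w 0.146
turn units [-0.05  0.02 -0.97] shift now [17.36 -6.53  0.14] shift after turn [17.93 -4.75  0.15]
```

View pics/sd5.png

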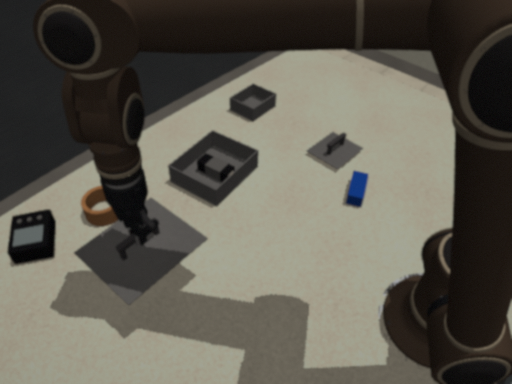

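Emit:
servo_tool(
  plan=[
    {"turn":[-0.05,0,0],"delta_pos":[0.4,-0.15,0],"fingers":1},
    {"turn":[0,0,0],"delta_pos":[0.8,-0.3,0],"fingers":1},
    {"turn":[0,0,0],"delta_pos":[0.9,-0.34,0],"fingers":1},
    {"turn":[0,0,0],"delta_pos":[0.9,-0.34,0],"fingers":1},
    {"turn":[0,0,0],"delta_pos":[0.9,-0.34,0],"fingers":1},
    {"turn":[0,0,0],"delta_pos":[0.9,-0.34,0],"fingers":1},
    {"turn":[0,0,0],"delta_pos":[0.9,-0.34,0],"fingers":1},
    {"turn":[0,0,0],"delta_pos":[0.9,-0.34,0],"fingers":1},
    {"turn":[0,0,0],"delta_pos":[0.9,-0.34,0],"fingers":1},
    {"turn":[0,0,0],"delta_pos":[0.9,-0.34,0],"fingers":1},
    {"turn":[0,0,0],"delta_pos":[0.9,-0.34,0],"fingers":1},
    {"turn":[0,0,0],"delta_pos":[0.9,-0.34,0],"fingers":1},
  ],
)

```text
time: 17.53
tool_pos: [0.6064, 0.124, 0.1597]
tcp_rot: [0.002, 0.714, -0.7, -0.002]
force: [0.8, 0.2, -3.2]
grip_width: 0.148
```

Emit:
servo_tool(
  plan=[
    {"turn":[0,0,0],"delta_pos":[0.9,-0.34,0],"fingers":1},
    {"turn":[0,0,0],"delta_pos":[0.9,-0.34,0],"fingers":1},
    {"turn":[0,0,0],"delta_pos":[0.9,-0.34,0],"fingers":1},
    {"turn":[0,0,0],"delta_pos":[0.9,-0.34,0],"fingers":1},
    {"turn":[0,0,0],"delta_pos":[0.9,-0.34,0],"fingers":1},
    {"turn":[0,0,0],"delta_pos":[0.9,-0.34,0],"fingers":1},
    {"turn":[0,0,0],"delta_pos":[0.8,-0.3,0],"fingers":1},
    {"turn":[0,0,0],"delta_pos":[0.4,-0.2,0],"fingers":1},
    {"turn":[0,0,-0.4],"delta_pos":[0,0,0],"fingers":1},
    {"turn":[0,0,-0.5],"delta_pos":[0,0,0],"fingers":1},
    {"turn":[0,0,0],"delta_pos":[0,0,0],"fingers":1},
  ],
)

```text
time: 18.45
tool_pos: [0.6601, -0.0054, 0.1604]
tcp_rot: [0.001, 0.747, -0.665, -0.002]
force: [-0.4, -0.8, -3.4]
grip_width: 0.144
```

```bash
python3 -c "
from h import *
s=snap('scene','s6');s=snap('wrist','w6')"; python3 st.py 0.664 -0.016 0.102 187
```

```text
t 18.55 pos [ 0.6601 -0.005   0.1607] yaw_y -173.46 tilt xy of z [-0.0031  0.0011] j [-8.000e-03  3.990e-01  1.060e-01  1.281e+00  1.000e-03 -1.693e+00] F [-1.  -0.  -2.9] w 0.15
turn units [ 0.03  0.01 -0.08] shift now [ 0.57 -0.14  2.93] shift after turn [ 0.57 -0.12  2.93]
```

View pics/s6.png

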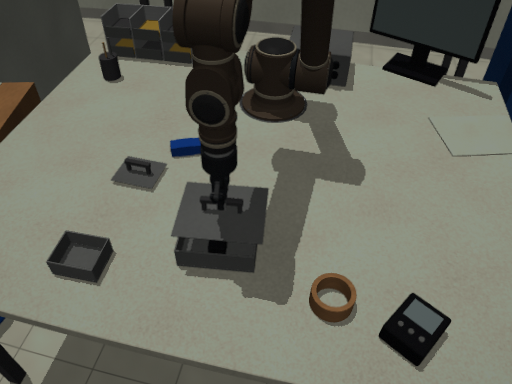

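View pics/w6.png

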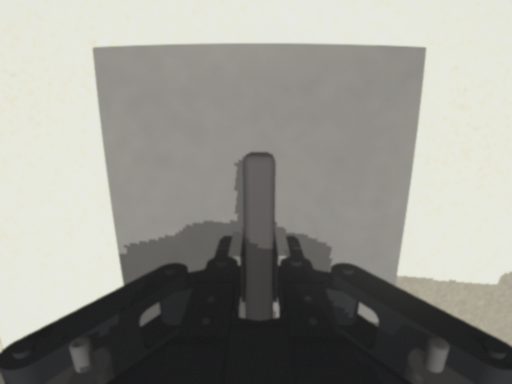

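Lid is held above the box, about 11 mm off in y. I'll measure its actual pose to correct before lowering.

```bash
python3 - <<'E'
from h import *
for f,c in (('s6',1),('w6',0)):
    P=cloud(load(f)); Q=P.reshape(-1,3)
    m=(Q[:,2]>.108)&(Q[:,2]<.135)&(abs(Q[:,0]-.66)<.14)&(abs(Q[:,1]+.005)<.14)
    q=Q[m]; A=np.c_[q[:,:2]-[.66,-.005],np.ones(len(q))]; k=np.linalg.lstsq(A,q[:,2],rcond=None)[0]
    r=abs(A@k-q[:,2])<.004; k=np.linalg.lstsq(A[r],q[r][:,2],rcond=None)[0]
    print(f,m.sum(),cv2.minAreaRect((q[r][:,:2]*1000).astype(np.float32)),k)
E
```

```text
s6 4240 ((660.00341796875, -7.593177795410156), (179.70423889160156, 204.3716278076172), 6.398065090179443) [-0.00424809 -0.00062623  0.12025524]
w6 64288 ((661.8861083984375, -22.126968383789062), (176.8094940185547, 172.98289489746094), 6.636943340301514) [-0.00520971 -0.00057449  0.12027959]
```

Emit:
servo_tool(
  plan=[
    {"turn":[0,0,-0.05],"delta_pos":[0.25,-0.05,0],"fingers":1},
    {"turn":[0,0,0],"delta_pos":[0.25,-0.05,0.2],"fingers":1},
    {"turn":[0,0,0],"delta_pos":[0,0,0.4],"fingers":1},
    {"turn":[0,0,0],"delta_pos":[0,0,0.4],"fingers":1},
    {"turn":[0,0,0],"delta_pos":[0,0,0.4],"fingers":1},
    {"turn":[0,0,0],"delta_pos":[0,0,0.2],"fingers":1},
    {"turn":[0,0,0],"delta_pos":[0,0,0],"fingers":1},
  ],
)

```text
time: 19.13
tool_pos: [0.6625, -0.0146, 0.1271]
tcp_rot: [0.001, 0.748, -0.663, -0.002]
force: [-0.3, -0.1, -3.5]
grip_width: 0.149
```

```bash
python3 st.py 0.663 -0.0145 0.1034 186.8; python3 - <<'E'
from h import *
snap('scene','s7'); snap('side','sd7')
for f in ('s7','sd7'):
    P=cloud(load(f)); Q=P.reshape(-1,3)
    m=(Q[:,2]>.075)&(Q[:,2]<.105)&(abs(Q[:,0]-.664)<.14)&(abs(Q[:,1]+.016)<.14)
    q=Q[m]; A=np.c_[q[:,:2]-[.66,-.005],np.ones(len(q))]; k=np.linalg.lstsq(A,q[:,2],rcond=None)[0]
    r=abs(A@k-q[:,2])<.004; k=np.linalg.lstsq(A[r],q[r][:,2],rcond=None)[0]
    print(f,m.sum(),cv2.minAreaRect((q[r][:,:2]*1000).astype(np.float32)),k)
E
```

```text
t 19.1333 pos [ 0.6625 -0.0146  0.1271] yaw_y -173.09 tilt xy of z [-0.0052  0.001 ] j [-2.200e-02  4.150e-01  5.600e-02  1.217e+00  1.000e-03 -1.714e+00] F [-0.3 -0.1 -3.5] w 0.149
turn units [0.05 0.02 0.02] shift now [-0.   -0.03  1.19] shift after turn [-0.   -0.03  1.19]
s7 4122 ((662.8111572265625, -17.11371612548828), (178.36412048339844, 205.20156860351562), 6.503557205200195) [-0.00329923 -0.00285302  0.08709229]
sd7 2858 ((662.1399536132812, -16.142822265625), (180.21435546875, 209.92654418945312), 7.259998798370361) [-0.00273654 -0.00166733  0.088447  ]
```

Lid centre is within about 1.5 mm of the case centre, and level. Lowering slowly.

Emit:
servo_tool(
  plan=[
    {"turn":[0.05,0,0],"delta_pos":[0,-0.04,0.15],"fingers":1},
    {"turn":[0,0,0],"delta_pos":[0,0,0.2],"fingers":1},
    {"turn":[0,0,0],"delta_pos":[0,0,0.2],"fingers":1},
    {"turn":[0,0,0],"delta_pos":[0,0,0.2],"fingers":1},
    {"turn":[0,0,0],"delta_pos":[0,0,0.2],"fingers":1},
    {"turn":[0,0,0],"delta_pos":[0,0,0.1],"fingers":1},
    {"turn":[0,0,0],"delta_pos":[0,0,0],"fingers":1},
  ],
)

```text
time: 19.82
tool_pos: [0.6639, -0.0146, 0.1073]
tcp_rot: [-0.001, 0.748, -0.663, 0.0]
force: [0.3, 0.3, -2.7]
grip_width: 0.148
```

```bash
python3 st.py 0.663 -0.0145 0.1034 186.8
```

```text
t 19.8167 pos [ 0.6639 -0.0146  0.1073] yaw_y -173.09 tilt xy of z [0.0018 0.0016] j [-0.023  0.42   0.019  1.168  0.002 -1.714] F [ 0.3  0.3 -2.7] w 0.148
turn units [-0.02  0.01  0.02] shift now [-0.01  0.04  0.2 ] shift after turn [-0.01  0.04  0.2 ]
```

Emit:
servo_tool(
  plan=[
    {"turn":[0,0,0],"delta_pos":[0,0,0.1],"fingers":1},
    {"turn":[0,0,0],"delta_pos":[0,0,0.1],"fingers":1},
    {"turn":[0,0,0],"delta_pos":[0,0,0],"fingers":1},
    {"turn":[0,0,0],"delta_pos":[0,0,0],"fingers":1},
  ],
)

```text
time: 20.15
tool_pos: [0.6643, -0.0146, 0.1041]
tcp_rot: [-0.002, 0.748, -0.663, 0.001]
force: [-0.8, -0.4, -3.5]
grip_width: 0.143
```

```bash
python3 st.py 0.663 -0.0145 0.1034 186.8
```

```text
t 20.15 pos [ 0.6643 -0.0146  0.1041] yaw_y -173.09 tilt xy of z [0.0029 0.0016] j [-0.023  0.421  0.014  1.161  0.002 -1.714] F [-0.8 -0.4 -3.5] w 0.143
turn units [-0.03  0.01  0.02] shift now [-0.01  0.06  0.04] shift after turn [-0.01  0.06  0.04]
```

Emit:
servo_tool(
  plan=[
    {"turn":[0,0,0],"delta_pos":[0,0,0.1],"fingers":1},
    {"turn":[0,0,0],"delta_pos":[0,0,0.05],"fingers":1},
    {"turn":[0,0,0],"delta_pos":[0,0,0],"fingers":1},
    {"turn":[0,0,0],"delta_pos":[0,0,0],"fingers":1},
  ],
)

```text
time: 20.48
tool_pos: [0.6647, -0.0146, 0.1024]
tcp_rot: [-0.002, 0.748, -0.663, 0.001]
force: [-1.7, 0.7, 4.7]
grip_width: 0.145
```

```bash
python3 st.py 0.663 -0.0145 0.1034 186.8
```

```text
t 20.4833 pos [ 0.6647 -0.0146  0.1024] yaw_y -173.09 tilt xy of z [0.0047 0.0015] j [-0.023  0.421  0.01   1.155  0.002 -1.714] F [-1.7  0.7  4.7] w 0.145
turn units [-0.05  0.01  0.02] shift now [-0.02  0.08 -0.05] shift after turn [-0.02  0.08 -0.05]
```

Seated: the force rose by about 8 N. Releasing and backing off.

Emit:
servo_tool(
  plan=[
    {"turn":[0,0,0],"delta_pos":[0,0,0],"fingers":0.6},
    {"turn":[0,0,0],"delta_pos":[0,0,0],"fingers":0.2},
    {"turn":[0,0,0],"delta_pos":[0,0,0],"fingers":-0.2},
    {"turn":[0,0,0],"delta_pos":[0,0,0],"fingers":-0.5},
    {"turn":[0,0,0],"delta_pos":[0,0,0],"fingers":-0.5},
    {"turn":[0,0,0],"delta_pos":[0,0,0],"fingers":-0.5},
    {"turn":[0,0,0],"delta_pos":[0,0,0],"fingers":-0.5},
    {"turn":[0,0,0],"delta_pos":[0,0,-0.3],"fingers":-0.5},
    {"turn":[0,0,0],"delta_pos":[0,0,-0.8],"fingers":-0.5},
    {"turn":[0,0,0],"delta_pos":[0,0,-0.8],"fingers":-0.5},
    {"turn":[0,0,0],"delta_pos":[0,0,-0.8],"fingers":-0.5},
    {"turn":[0,0,0],"delta_pos":[0,0,-0.8],"fingers":-0.5},
  ],
)

```text
time: 21.48
tool_pos: [0.6641, -0.0148, 0.1724]
tcp_rot: [-0.002, 0.748, -0.663, 0.001]
force: [-0.6, -0.6, 1.1]
grip_width: 0.748
```

Emit:
servo_tool(
  plan=[
    {"turn":[0,0,0],"delta_pos":[0,0,-0.8],"fingers":-0.5},
    {"turn":[0,0,0],"delta_pos":[0,0,-0.8],"fingers":-0.5},
    {"turn":[0,0,0],"delta_pos":[0,0,-0.8],"fingers":-0.5},
    {"turn":[0,0,0],"delta_pos":[0,0,-0.4],"fingers":-0.5},
    {"turn":[0,0,0],"delta_pos":[0,0,0],"fingers":-0.5},
  ],
)

```text
time: 21.9
tool_pos: [0.6648, -0.0148, 0.2299]
tcp_rot: [-0.003, 0.748, -0.663, 0.002]
force: [-1.1, 0.4, -0.0]
grip_width: 0.75
```

```bash
python3 st.py; python3 - <<'E'
from h import *
snap('scene','s8'); snap('side','sd8'); snap('wrist','w8')
for f in ('s8','sd8','w8'):
    P=cloud(load(f)); Q=P.reshape(-1,3)
    m=(Q[:,2]>.05)&(Q[:,2]<.075)&(abs(Q[:,0]-.664)<.14)&(abs(Q[:,1]+.016)<.14)
    q=Q[m]; A=np.c_[q[:,:2]-[.664,-.016],np.ones(len(q))]; k=np.linalg.lstsq(A,q[:,2],rcond=None)[0]
    r=abs(A@k-q[:,2])<.004; k=np.linalg.lstsq(A[r],q[r][:,2],rcond=None)[0]
    print(f,m.sum(),cv2.minAreaRect((q[r][:,:2]*1000).astype(np.float32)),k)
cv2.imwrite('pics/f8.png',np.hstack([cv2.resize(load(f)['img'],(400,300)) for f in ('s8','sd8')]))
E
```

```text
t 21.9 pos [ 0.6648 -0.0148  0.2299] yaw_y -173.09 tilt xy of z [0.0071 0.0015] j [-0.023  0.394  0.25   1.42   0.002 -1.714] F [-1.1  0.4 -0. ] w 0.75
s8 4245 ((664.6923828125, -17.14471435546875), (179.03282165527344, 204.45907592773438), 6.9410080909729) [ 0.00766211 -0.00101871  0.06256571]
sd8 3150 ((664.4599609375, -15.830810546875), (180.56336975097656, 210.78172302246094), 6.781153202056885) [ 0.00168305 -0.00039339  0.06270238]
w8 30359 ((664.3809204101562, -14.8614501953125), (177.2785186767578, 206.0006103515625), 6.774284362792969) [-0.00045212 -0.00031286  0.06222489]
```

View pics/f8.png

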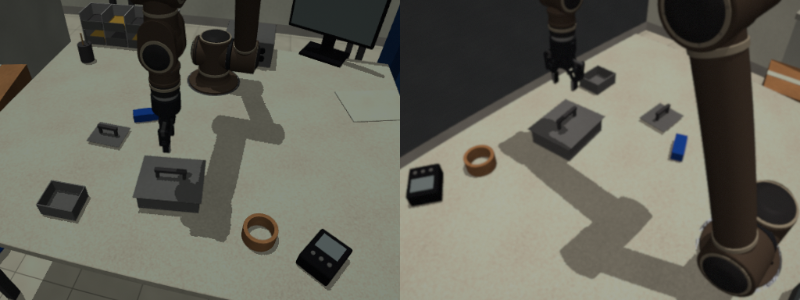

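The lid sits level on the box: its plate top is at 0.0625 m (expected 0.063), its centre is within about 1–2 mm, and its turn matches. The small lid is undisturbed and the gripper is clear.

```bash
python3 -c "
from cell import manip
print(manip.job_done())"
```

```text
the job is handed in; nothing more can be done
None
```

The battery pack is lying flat in the larger box and the larger lid is closed on it. I handed the job in at about 22 s of the 58 s allowed; no verdict was reported.

- **Pack:** I took the black brick with the grey band, not the blue one, and lowered it onto the box floor before letting go. Its top measured 0.039 m against an expected 0.040 m, so it lies flat. I couldn't see it again once the lid was on.
- **Lid:** All three cameras put its top at 0.062–0.063 m (0.063 m means fully down). It is centred within about 2 mm, turned the same as the box to within about half a degree, and level within 0.5°.
- **Surroundings:** The smaller lid looks undisturbed and the gripper is well clear.

The checks roughly agreed. The cameras differed from each other by about 2 mm on the lid's centre, and the scene camera read a slightly larger tilt (0.008 rad) than the other two (under 0.002 rad). Both are well inside the limits.

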